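Tip the planter crate onto its base and push it up to the bench stop

ROBOT

A 6-joint arm with a two-finger parallel gripper is mounted at the origin on the work surface. World frame = base frame: x ahead of the robot, y to its left, z up, the work surface at z = 0. Lengths are in m, angles in rad, forces in N, time in s.
With the tool pointing down it reaches from about 0.3 to 0.875 m from the base axis. Payload 6.4 kg.
Tool frame: the origin (TCP) lies between the finger pads; the fingertips stand 22 mm ahead of it and the grasp point (between the pads) lies 3 mm ahead of it; z points along the fingers, y is the line along which they close (so a half turn about z gives the same grasp; the last joint's range is limited). The gripper opens to 85 mm and grips with 20 to 120 N. Pads are 22 mm wide; open, the fingers measure 114 mm over their backs; the gripper's body (76 mm by 85 mm) begins 54 mm behind the grasp point. The pads swing forward as they close: fully open they stand 13 mm farther back than shut.
Start: joints at [0.913, 0.181, 1.607, -0, 1.354, -0.206], TCP at [0.251, 0.517, 0.253] pointing down, gripper open.
Joint ranges: [-2.99, 2.99], [-0.89, 2.07], [0.3, 2.58], [-1.14, 4.28], [0, 2.63], [-3.12, 3.12]. Speed limits (rad/s): [2.57, 2.57, 3.01, 3.14, 3.14, 3.14].

INTERFACE

Orientations are given as a unit quaternion [w, x, y, z].
In Python, from bench import ctrl, imaging, workorder gives the robot as it stands.
- The arm moves only by the shell command python3 -m pendant 'ROWS' [OPENING]. ROWS is JSON, a list of rows, each a list of 4 numbers: the shift along the tool's x, y, z in cm, then the turn about the tool's z in degrees. In form: [[dx, dy, dz, roll], ...]. A call has 1 to 12 rows; each row is the pose to reach, as a shift and turn from the pose commanded when the call began, along the tool's axes at that moment; what a row does not reach only later rows make up. A row lasts 1/12 s, in which the tool goes at most 41.7 mm and 7.16 degrees, less where a joint would pass 70% of its speed; a pose out of reach is approached as far as the arm can. A call with a gripper value outside its range is refused whole. OPENING is the opening, from 0 (shut) to 1 (fully open), set as the call begins (- or left out, the last holds). The fingers move at their own pace and stop on an object; the grip force is fixed at half the most. Time passes only in rows, so rows that repeat a pose let the fingers close. It gives the time, the measured TCP pose, the force, the opening and the grip force at its end, in the units of the state.
- ctrl.get_obs(): the state, without advancing time (a new reading comes with each control period).
- imaging.camera(name): name is "side" or "top"; returns the picture (480x640x3 uint8, red, green, blue); there is no depth.
- imaging.camera_info(name): a dict with "K" (3x3 intrinsics, pixels), "k1" (the pictures are not rectified: a ray, as slopes to the right and down, at radius r is drawn at 1 + k1 r^2 times it, then the intrinsics apply), "T" (4x4, takes a point from camera to world coordinates). Camera axes: x right, y up, looking along -z (the intrinsics and any distortion apply to the point x, -y, -z); pixel columns grow to the right and rows downward; lengths in m; the calibration is good to about 2 mm. A picture is of the moment at which its call begins. camera_info takes no time and is no camera call.
- workorder.hand_in(): hands the job in; it is judged then, once.
The state is a dict: "time_s": time; "q": joint angles; "dq": joint speeds; "joint_efforts": joint torques, N m; "eef_pos": TCP position; "eef_rot": TCP orientation; "wrist_force": force on the tool from outside, world axes, zero at the start; "torque": the same for the moment, N m; "opening": opening from 0.0 (shut) to 1.0 (fully open); "grasp_force": force on a finger pad.
Only numpy, scipy, OpenCV 4.12 (cv2) and the standard library are available. Lean on these libraries where they do the work, as an engineer would, in place of code of your own. Each camera call takes 0.05 s, during which the arm holds its last target. There are 200 camera calls.

TASK

The pine planter crate is standing on its long side: push it over so that it sits on its base with the open mouth up, then push it along the bench until its long side lies flush against the green bench stop. Only push it with the fingers, never lift or carry it, and leave everything else on the bench where it stands.

Things in the scene. Friction and masses are not known exactly. Their poses are not given: they have to be found in the camera images.
- crate: Open pine planter crate, loose, 0.3-0.65 kg, 220 long (x), 150 wide (z), 90 deep (y) mm; walls, floor 10 thick. Starts on a long side wall, 150 tall, mouth to its +y. Origin: centre of the floor panel's outer face (y=0; mouth's rim at y=90; sides at z=+-75): 75 up at the start, z axis up. On its base: y axis up, origin at bench height, roll +90 deg, yaw kept, walls 90 high.
- crate_rim (a point): Middle of the rim of the crate's wall that is uppermost at the start (10 mm thick), 90 mm to +y and 70 mm up from the crate's origin; axes as the crate's. Pushed here towards the crate's -y, the crate turns about its lower -y edge; the rim rises to 175 mm above the bench and after about 25 deg (rim moved 70 mm) the crate drops onto its base by itself. Pushed low it slides instead.
- stop: Bench stop: dark green batten fixed to the bench, 360 long (x), 25 thick, 40 tall, three bolt heads on top. Origin: at bench height in the middle of its face that looks to the crate; x along the batten, y square out of that face towards the crate, z up; the wood lies at y = -25 to 0. The space between the crate and this face is clear.
- pot: Bystander, to be left alone: empty terracotta pot, 90 wide, 85 tall (mm); origin under its middle, at bench height, z up.
- small_pot: Bystander, to be left alone: small empty terracotta pot, 68 wide, 62 tall (mm); origin under its middle, at bench height, z up.
- fork: Bystander, to be left alone: red three-tined hand fork lying flat, 250 long, 24 thick, tines to its +x (mm); origin under the inner end of the handle, at bench height, z up.
- can: Bystander, to be left alone: small metal watering can, 110 wide, 135 tall, spout to its +x reaching 140 from the origin (mm); origin under its middle, at bench height, z up.
- herb: Bystander, to be left alone: green herb in a terracotta dish, 100 wide, about 75 tall (mm); origin under its middle, at bench height, z up.
- stapler: Bystander, to be left alone: chrome staple gun standing on its base, 150 long in its x, 26 wide, 90 tall (mm); origin under its middle, at bench height, z up.
- seeds: Bystander, to be left alone: amber seed jar with green cap, 60 wide, 100 tall (mm); origin under its middle, at bench height, z up.
Mind the look-alikes: they are no part of the job. There is more than one size of the crate; the job needs the smaller.

How it is judged:
On the way, in this order (a step that is already met when the one before it is completed fails the run):
1. the crate sits on its base, mouth up (angle between crate's own y axis and vertical below 0.07 rad and height (world z) of crate below 0.008 m), for 0.2 s.
2. the crate on its base lies flush against the stop (all of step 1 and y of crate in the frame of stop between 0.068 and 0.084 m and angle between the x axis of crate and the x axis of stop, either way round below 0.06 rad and x of crate in the frame of stop between -0.16 and 0.16 m), for 0.2 s.
At the end, for the whole second after the job is handed in: The crate rests on its base (mouth up within 0.07 rad, not raised), its long side against the stop: parallel within 0.06 rad, gap at the middle under 9 mm, its middle within 160 mm of the stop's middle along the stop; and it is still (all of step 2 and linear speed of crate below 0.01 m/s); the robot touches nothing.
It fails at once if the crate is lifted off the bench while standing or tipping (floor panel's centre above 100 mm) (height (world z) of crate above 0.1 m).
It fails at once if the crate is lifted or carried while level (more than 30 mm up) (angle between crate's own y axis and vertical below 0.3 rad and height (world z) of crate above 0.03 m).
It fails at once if the crate is tipped onto its mouth (angle between crate's own y axis and vertical above 2.2 rad).
It fails at once if anything else on the bench (pots, fork, can, herb dish, staple gun, jar) is moved more than 20 mm (distance of any of pot, small_pot, fork, can, herb, stapler, seeds from where it was at the start of the episode above 0.02 m).
It also fails if it takes over 48 s, if anything falls off the work surface, if the arm or the gripper's body presses on something with over 40 N, if the wrist force passes 120 N, or if a joint passes its speed limit or range.

## Working session

There is one attempt and no reset: what is moved stays moved. The work goes in short steps, Python scripts to look and compute and a shell command to move; the robot and the scene stay as the last step left them, time stands still between calls to the robot, and variables do not carry over. Pictures are saved under pics/ and viewed, at most 10 in all, crops included, and the job is handed in when it is done.

```bash
ls; mkdir -p pics; python3 - <<'E'
from bench import ctrl, imaging
import cv2
for n in("top","side"):
    cv2.imwrite(f"pics/{n}0.png",imaging.camera(n)[:,:,::-1]); i=imaging.camera_info(n); print(n,i["K"],i["k1"],i["T"])
o=ctrl.get_obs();print(o["time_s"],o["eef_pos"],o["eef_rot"],o["opening"])
E
```

```text
pics
top [[452.73313193   0.         319.06042626]
 [  0.         452.73313193 237.6840855 ]
 [  0.           0.           1.        ]] 0.013493328830238108 [[-0.00849718  0.9862909  -0.16479702  0.29847932]
 [-0.99950176 -0.01338696 -0.02858355  0.07091575]
 [-0.03039783  0.16447203  0.98591324  1.28451128]
 [ 0.          0.          0.          1.        ]]
side [[536.08186802   0.         321.09743112]
 [  0.         536.08186802 241.04305994]
 [  0.           0.           1.        ]] -0.07320386728450345 [[ 0.95350681  0.1972149  -0.22788384  0.13023523]
 [-0.3013203   0.63779366 -0.70881967 -0.97450321]
 [ 0.00555307  0.74453041  0.66756545  1.13956376]
 [ 0.          0.          0.          1.        ]]
0.1 [0.25074304 0.51695892 0.25249583] [-3.24172628e-04  2.23955170e-01  9.74599140e-01 -7.02566200e-04] 1.0031519213440914
```

View pics/top0.png

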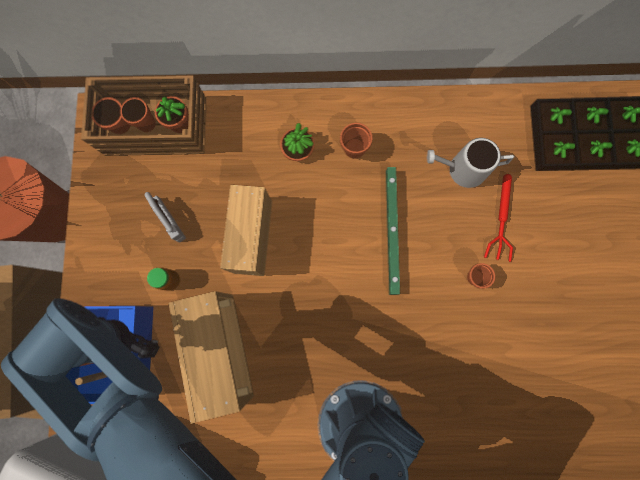

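View pics/side0.png

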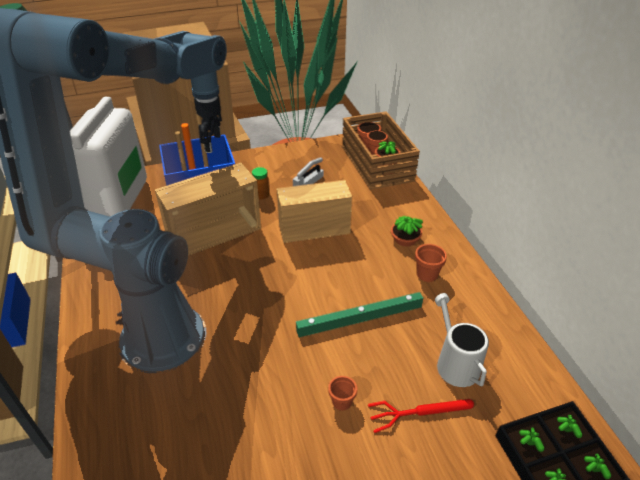

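The top view shows two pine crates. One is at about (210,355) and is larger, with its mouth towards the right. The other is at about (245,230) and is smaller, with its solid floor facing right towards the green stop at (393,230). The smaller one fits the description, so I'll confirm it in an enlarged crop.

```bash
python3 - <<'E'
import cv2,numpy as np
t=cv2.imread("pics/top0.png");s=cv2.imread("pics/side0.png")
a=cv2.resize(t[160:310,130:430],None,fx=2.6,fy=2.6,interpolation=cv2.INTER_CUBIC)[:,:780]
cv2.imwrite("pics/c1.png",a)
b=cv2.resize(s[150:350,240:440],(600,600),interpolation=cv2.INTER_CUBIC)
cv2.imwrite("pics/c2.png",b)
E
cat > h.py <<'E'
from bench import imaging
import numpy as np, cv2
def world(cam,uv,z):
    i=imaging.camera_info(cam);K,T=i["K"],np.array(i["T"])
    p=cv2.undistortPoints(np.array([[uv]],float),np.array(K),np.array([i["k1"],0,0,0.]))[0,0]
    d=T[:3,:3]@[p[0],-p[1],-1]; o=T[:3,3]
    return np.round(o+d*(z-o[2])/d[2],4)
E
```

```text
(no output)
```

View pics/c1.png

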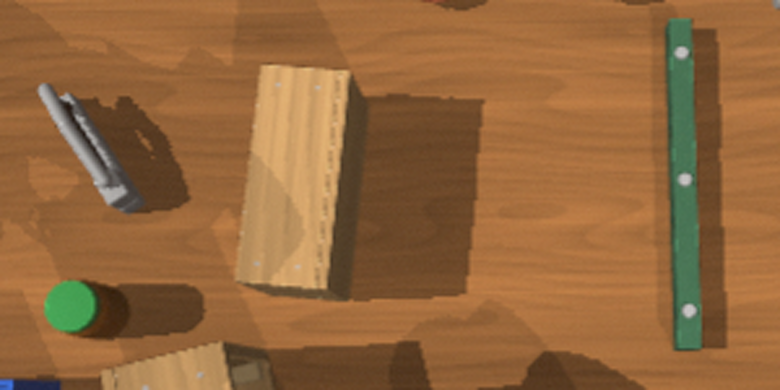

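View pics/c2.png

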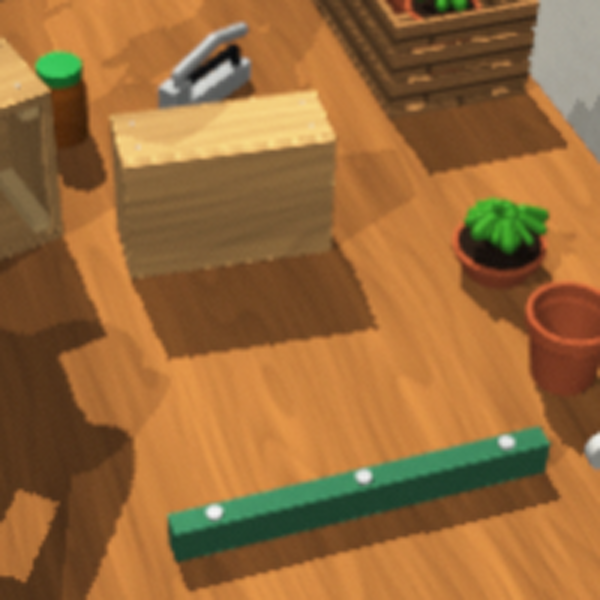

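The crop confirms it: the solid floor panel faces the stop and the mouth faces away. In crop pixels, the top face runs (262,65), (351,71), (327,291), (236,281), and the left edge of the stop's top runs (667,20) to (675,349).

```bash
python3 - <<'E'
from h import *
f=lambda p:(130+(p[0]+.5)/2.6-.5,160+(p[1]+.5)/2.6-.5)
g=lambda p:(240+p[0]/3-.3,150+p[1]/3-.3)
W=lambda l,z:[world("top",f(p),z) for p in l]
c=W([(262,65),(351,71),(327,291),(236,281)],.15)
print("crate top TL TR BR BL",c,[np.linalg.norm(c[i]-c[i-1]) for i in range(4)])
print("side crate top",[world("side",g(p),.15) for p in[(110,115),(318,92),(334,142),(121,166)]])
print("side floor bottom",[world("side",g(p),0) for p in[(132,276),(331,250)]])
s=W([(667,20),(675,349),(700,349),(691,20)],.04);print("stop",s)
print("side stop",[world("side",g(p),.04) for p in[(168,515),(543,429)]])
for n,p,z in[("stapler",(42,88),.09),("stapler",(125,205),.06),("jar",(72,306),.1)]:print(n,W([p],z))
def yaw(a,b):return np.degrees(np.arctan2(*(a-b)[1::-1]))
print(yaw(c[0],c[3]),yaw(c[1],c[2]),yaw(s[0],s[1]),yaw(s[3],s[2]))
from bench import ctrl
from scipy.spatial.transform import Rotation as R
o=ctrl.get_obs();print(R.from_quat(np.roll(o["eef_rot"],-1)).as_matrix().round(3))
E
```

```text
crate top TL TR BR BL [array([0.6313, 0.3336, 0.15  ]), array([0.6236, 0.244 , 0.15  ]), array([0.4036, 0.2649, 0.15  ]), array([0.4144, 0.3539, 0.15  ])] [np.float64(0.2178478827071771), np.float64(0.08993025075023421), np.float64(0.2209905201586711), np.float64(0.08965288617774664)]
side crate top [array([0.4095, 0.3528, 0.15  ]), array([0.6294, 0.3279, 0.15  ]), array([0.6158, 0.2408, 0.15  ]), array([0.3993, 0.2662, 0.15  ])]
side floor bottom [array([0.4047, 0.2676, 0.    ]), array([0.6205, 0.2449, 0.    ])]
stop [array([ 0.7068, -0.086 ,  0.04  ]), array([ 0.349 , -0.0826,  0.04  ]), array([ 0.3487, -0.1086,  0.04  ]), array([ 0.7063, -0.1122,  0.04  ])]
side stop [array([ 0.3461, -0.0896,  0.04  ]), array([ 0.7058, -0.0946,  0.04  ])]
stapler [array([0.6276, 0.5806, 0.09  ])]
stapler [array([0.5061, 0.4973, 0.06  ])]
jar [array([0.396, 0.533, 0.1  ])]
-5.346823606497464 -5.4268124985728265 -0.5444376387787098 -0.5767836649302097
[[-0.9    0.437 -0.001]
 [ 0.437  0.9   -0.001]
 [ 0.    -0.002 -1.   ]]
```

```bash
python3 -m pendant '[[-5,0.8,-2,0],[-10,1.5,-3,10],[-15,2.3,-3,20],[-20,3,-3,30],[-25,3.8,-3,40],[-28.9,4.4,-3,50],[-28.9,4.4,-3,60],[-28.9,4.4,-3,70],[-28.9,4.4,-3,70],[-28.9,4.4,-3,70],[-28.9,4.4,-3,70],[-28.9,4.4,-3,70]]'
python3 - <<'E'
from bench import ctrl
from scipy.spatial.transform import Rotation as R
import numpy as np
o=ctrl.get_obs();print(R.from_quat(np.roll(o["eef_rot"],-1)).as_matrix().round(3),o["q"])
E
```

```text
time_s: 1.1
eef_pos: [0.5302, 0.4304, 0.2824]
eef_rot: [-0.0, 0.744, 0.668, -0.001]
wrist_force: [0.4, -0.7, 0.2]
opening: 1.0
grasp_force: 0.0
[[ 0.106  0.994 -0.001]
 [ 0.994 -0.106 -0.001]
 [-0.001 -0.001 -1.   ]] [5.08508847e-01 3.98666531e-01 1.27508586e+00 2.51918502e-05
 1.46931723e+00 6.15017884e-01]
```

```bash
python3 -m pendant '[[0,0,4,0],[0,0,8,0],[0,0,12,0],[-1,0,14,0],[-3,0,14,0],[-5,0,14,0],[-6,0,14,0],[-6,0,14,0],[-6,0,14,0]]'
python3 - <<'E'
from bench import imaging
import cv2
cv2.imwrite("pics/s1.png",cv2.resize(imaging.camera("side")[60:310,150:450,::-1],None,fx=2.3,fy=2.3,interpolation=cv2.INTER_CUBIC))
E
```

```text
time_s: 1.85
eef_pos: [0.5245, 0.3712, 0.1439]
eef_rot: [-0.0, 0.742, 0.67, 0.001]
wrist_force: [0.6, 0.5, 1.0]
opening: 0.998
grasp_force: 0.0
```

View pics/s1.png

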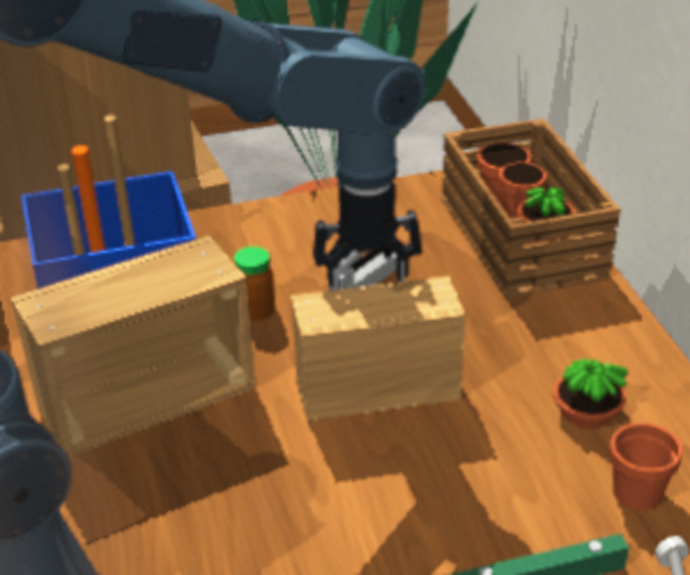

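The picture shows the open fingers straddling the middle of the crate's far rim at about (365,285), clear of the jar and stapler. I'll tip it now.

```bash
python3 -m pendant '[[-1,0,0,0],[-2,0,0,0],[-2.8,0,-0.2,0],[-3.6,0,-0.6,0],[-4.4,0,-1,0],[-5.2,0,-1.4,0],[-6,0,-1.8,0],[-6.8,0,-2.1,0],[-7.4,0,-2.3,0],[-8,0,-2.5,0],[-8.6,0,-2.6,0]]'
python3 -m pendant '[[-0.7,0,-0.1,0],[-1.4,0,-0.1,0],[-1.4,0,-0.1,0],[0,0,-1,0],[2,0,-2,0],[4,0,-2,0],[4,0,-2,0],[4,0,-2,0]]'
python3 - <<'E'
from bench import imaging
import cv2
cv2.imwrite("pics/s2.png",imaging.camera("side")[:,:,::-1])
cv2.imwrite("pics/t2.png",cv2.resize(imaging.camera("top")[160:310,200:430,::-1],None,fx=3,fy=3,interpolation=cv2.INTER_CUBIC))
E
```

```text
time_s: 2.82
eef_pos: [0.5153, 0.2848, 0.1697]
eef_rot: [0.0, 0.743, 0.67, 0.0]
wrist_force: [1.3, 0.1, 0.2]
opening: 1.0
grasp_force: 0.0
time_s: 3.48
eef_pos: [0.5191, 0.326, 0.189]
eef_rot: [-0.0, 0.742, 0.67, -0.0]
wrist_force: [0.0, -0.2, -0.4]
opening: 0.996
grasp_force: 0.0
```

View pics/s2.png

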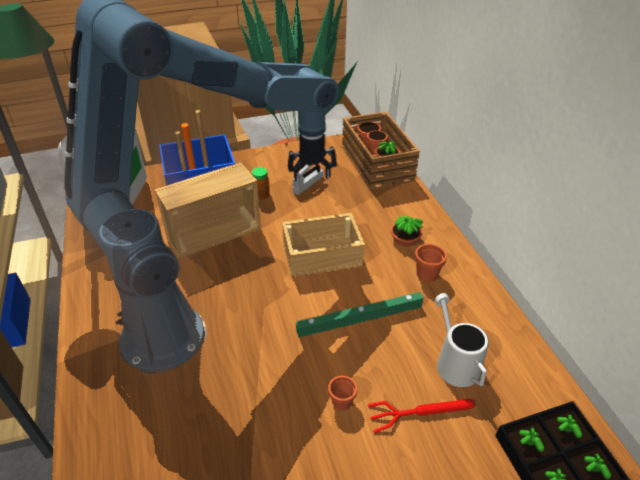

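View pics/t2.png

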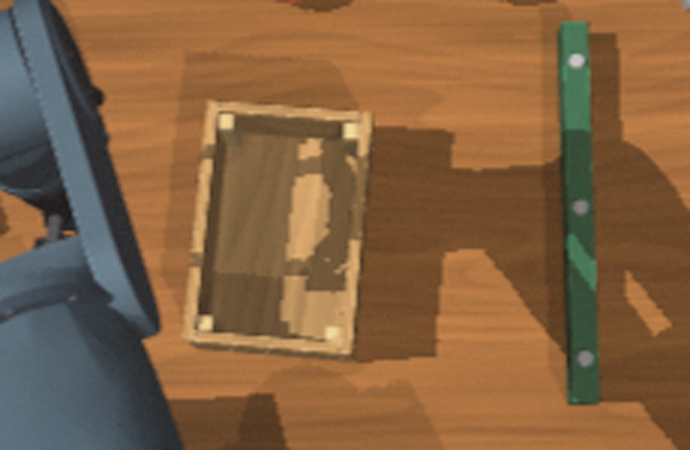

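The crate sits on its base with the mouth up. Its rim corners in the top crop are (208,100), (372,113), (352,355) and (183,343).

```bash
python3 - <<'E'
from h import *
f=lambda p:(200+(p[0]+.5)/3-.5,160+(p[1]+.5)/3-.5)
c=np.array([world("top",f(p),.09) for p in[(208,100),(372,113),(352,355),(183,343)]]);print(c,c.mean(0))
for a,b in((0,3),(1,2)):
    d=c[a]-c[b];print(np.degrees(np.arctan2(d[1],d[0])),np.hypot(*d[:2]))
from bench import ctrl
o=ctrl.get_obs()
from scipy.spatial.transform import Rotation as R
M=R.from_quat(np.roll(o["eef_rot"],-1)).as_matrix()
print("back wall mid rel TCP, tool axes",M.T@((c[0]+c[3])/2-o["eef_pos"]))
E
```

```text
[[0.6236 0.2412 0.09  ]
 [0.6091 0.0921 0.09  ]
 [0.3904 0.1119 0.09  ]
 [0.4027 0.2612 0.09  ]] [0.50645 0.1766  0.09   ]
-5.173380620358962 0.2218035391962897
-5.1731688792065995 0.2195944671434141
back wall mid rel TCP, tool axes [-0.0736938   0.00193717  0.09865086]
```

```bash
python3 -m pendant '[[0,-1,3,-2],[0,-1,6.5,-5.5],[0,-1,10,-5.5],[0,-1,13,-5.5],[0,-1,13.7,-5.5],[0,-1,13.7,-5.5],[0,-1,13.7,-5.5]]'
python3 -m pendant '[[-2,0,0,0],[-4,0,0,0],[-5,0,0,0],[-6,0,0,0],[-7,0,0,0],[-8,0,0,0],[-9,0,0,0],[-10,0,0,0],[-11,0,0,0],[-12,0,0,0],[-13,0,0,0],[-13,0,0,0]]'
```

```text
time_s: 4.17
eef_pos: [0.51, 0.326, 0.0531]
eef_rot: [0.0, 0.71, 0.705, 0.0]
wrist_force: [0.0, 0.3, -0.7]
opening: 0.999
grasp_force: 0.0
time_s: 5.17
eef_pos: [0.509, 0.1948, 0.0526]
eef_rot: [0.001, 0.71, 0.705, -0.0]
wrist_force: [0.5, -0.7, -0.2]
opening: 1.002
grasp_force: 0.0
```

```bash
python3 -m pendant '[[-1,0,0,0],[-2,0,0,0],[-3,0,0,0],[-4,0,0,0],[-5,0,0,0],[-6,0,0,0],[-7,0,0,0],[-8,0,0,0],[-9,0,0,0],[-10,0,0,0],[-10.7,0,0,0],[-10.7,0,0,0]]'
python3 - <<'E'
from bench import imaging
import cv2
cv2.imwrite("pics/t3.png",cv2.resize(imaging.camera("top")[150:310,260:440,::-1],None,fx=3.6,fy=3.6,interpolation=cv2.INTER_CUBIC))
E
```

```text
time_s: 6.17
eef_pos: [0.5078, 0.0881, 0.0523]
eef_rot: [0.0, 0.71, 0.705, -0.0]
wrist_force: [-0.9, 0.4, -0.0]
opening: 0.999
grasp_force: 0.0
```

View pics/t3.png

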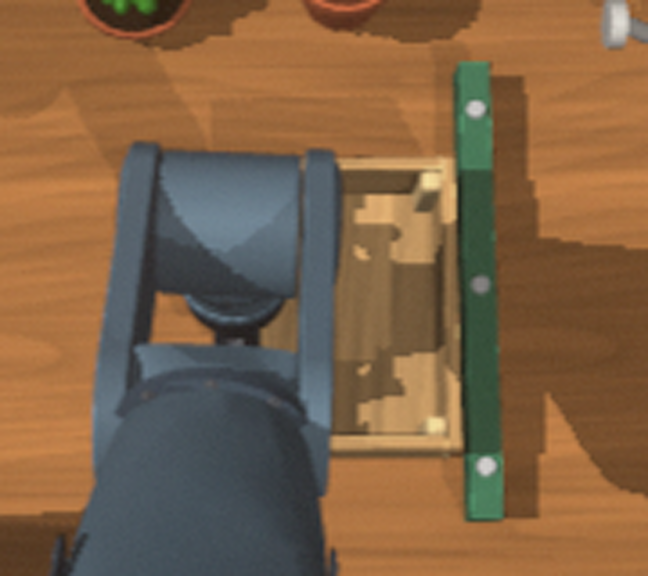

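The crate is parallel to the stop and close to it. Its front rim runs from (452,158) to (462,452) in the crop, so a gap of a few mm may remain. I'll push on in small steps and watch the force.

```bash
python3 - <<'E'
from h import *
f=lambda p:(260+(p[0]+.5)/3.6-.5,150+(p[1]+.5)/3.6-.5)
print([world("top",f(p),.09) for p in[(452,158),(462,452)]],[world("top",f(p),.04) for p in[(456,64),(467,519)]])
E
python3 -m pendant '[[-0.4,0,0,0],[-0.8,0,0,0],[-1.0,0,0,0],[-1.0,0,0,0]]'
```

```text
[array([ 0.6169, -0.0746,  0.09  ]), array([ 0.3958, -0.0747,  0.09  ])] [array([ 0.7067, -0.0863,  0.04  ]), array([ 0.3493, -0.0828,  0.04  ])]
time_s: 6.55
eef_pos: [0.5077, 0.0791, 0.0522]
eef_rot: [-0.0, 0.709, 0.705, -0.0]
wrist_force: [0.3, 2.3, 0.3]
opening: 0.999
grasp_force: 0.0
```

```bash
python3 -m pendant '[[-0.2,0,0,0],[-0.3,0,0,0],[-0.3,0,0,0]]'; python3 -m pendant '[[-0.2,0,0,0],[-0.3,0,0,0],[-0.3,0,0,0]]'
```

```text
time_s: 6.8
eef_pos: [0.5074, 0.0769, 0.0522]
eef_rot: [-0.001, 0.709, 0.705, 0.0]
wrist_force: [-0.8, 7.5, 0.6]
opening: 1.005
grasp_force: 0.0
time_s: 7.05
eef_pos: [0.5073, 0.0767, 0.0526]
eef_rot: [-0.002, 0.709, 0.705, 0.002]
wrist_force: [-1.1, 22.8, 4.4]
opening: 1.0
grasp_force: 0.0
```

The force rose to 23 N with no further motion, so the crate is seated against the stop. I'll back off and check.

```bash
python3 -m pendant '[[0.5,0,0,0],[1.5,0,0,0],[4,0,0,0],[6,0,-3,0],[8,0,-7,0],[10,0,-11,0],[14,0,-13,0],[17,0,-13,0],[17,0,-13,0],[17,0,-13,0]]'
python3 - <<'E'
from bench import imaging
import cv2
cv2.imwrite("pics/t4.png",cv2.resize(imaging.camera("top")[150:310,260:440,::-1],None,fx=3.6,fy=3.6,interpolation=cv2.INTER_CUBIC))
E
```

```text
time_s: 7.88
eef_pos: [0.5088, 0.2449, 0.1829]
eef_rot: [0.001, 0.708, 0.706, 0.0]
wrist_force: [0.3, -0.2, -0.0]
opening: 1.003
grasp_force: 0.0
```

View pics/t4.png

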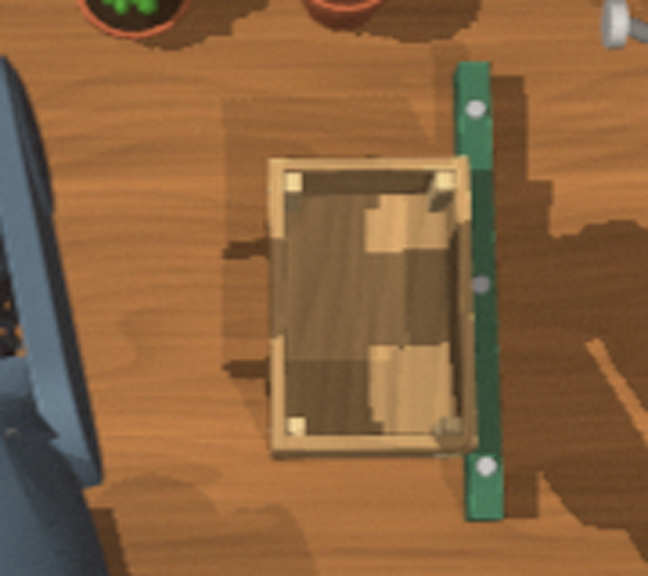

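The crate sits level and parallel, flush against the stop: its front rim at (468,158) to (475,450) overhangs the batten in the view as expected. The arm is clear.

```bash
python3 -c "
from bench import workorder
print(workorder.hand_in())"
```

```text
the job is handed in; nothing more can be done
None
```

The smaller pine crate was pushed over onto its base, mouth up, then pushed flush against the green bench stop and handed in at about 8 s; the hand-in returned no verdict.

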